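# Tip the manifold block onto its back and square it in the corner stop

## Robot

A 7-joint arm with a two-finger parallel gripper is mounted at the origin on a cart in front of the work surface, level with it; the furniture and walls round the work are solid. World frame = base frame: x ahead of the robot, y to its left, z up, the work surface at z = 0. Lengths are in m, angles in degrees, forces in N, time in s.
With the tool pointing down it reaches from about 0.425 to 0.875 m from the base axis. Payload 4.7 kg.
Tool frame: the origin (TCP) lies on the centre line of the jaws, within the pads' length; the fingertips stand env.nose_length ahead of it and the grasp point (between the pads) lies 8 mm behind it (env.nose_length is the distance from the TCP to the fingertips, in m); y points along the fingers, z is the direction in which the jaws open and shut, and the axes are right-handed (so a half turn about y gives the same grasp; the last joint's range is limited). The gripper opens to 87 mm and grips with 3 to 60 N. Pads are 19 mm wide; open, the fingers measure 117 mm over their backs; the gripper's body (75 mm by 190 mm) begins 51 mm behind the grasp point.
Start: joints at [-72.817, 18.392, -4.016, 83.108, 1.295, 78.541, -3.26], TCP at [0.183, 0.624, 0.234] pointing down, gripper open.
Joint ranges: [-163.93, 163.93], [-17.29, 119.83], [-79.2, 71.16], [3.27, 140.29], [-89.18, 269.18], [5.43, 117.66], [-154.24, 154.24]. Speed limits (degrees/s): [147.25, 147.25, 180, 180, 180, 180, 180].

## Interface

Orientations are given as [roll, pitch, yaw] about the fixed x, y, z axes, in that order (R = Rz(yaw) Ry(pitch) Rx(roll)).
In Python, from cell import env, read_camera, camera_info, job, models gives the robot as it stands.
- The arm moves only by the tool move_arm, never from a script. Its argument "moves" is a list of rows, each a list of 6 numbers: the shift along the tool's x, y, z in mm, then the turn, a rotation vector about the tool's x, y, z in degrees. In form: [[x, y, z, ax, ay, az], ...]. A call has 1 to 20 rows; each row is the pose to reach, as a shift and turn from the pose commanded when the call began, along the tool's axes at that moment; what a row does not reach only later rows make up. A row lasts 1/12 s, in which the tool goes at most 41.7 mm and 7.16 degrees, less where a joint would pass 70% of its speed; a pose out of reach is approached as far as the arm can. A call with a gripper value outside its range is refused whole. "claw" is the finger opening in mm, from 0 to 87, set as the call begins (left out, the last holds). The fingers move at their own pace and stop on an object; "newtons" is the grip in N (left out, the last holds). Time passes only in rows, so rows that repeat a pose let the fingers close. It gives the time, the measured TCP pose, the force and the opening at its end, in the units of the state.
- env.get_obs(): the state, without advancing time (a new reading comes with each control period).
- read_camera(name): name is "side" or "top" or "wrist"; returns (picture, depth): 480x640x3 uint8, red, green, blue; 480x640 float32, m along the optical axis (not along the pixel's ray), 0 where there is no reading.
- camera_info(name): a dict with "fx", "fy", "cx", "cy" (pixels), "R" (3x3) and "t" (3): a world point X has camera coordinates R X + t. Camera axes: x right, y down, z forward; pixel columns grow to the right and rows downward; lengths in m; the calibration is good to about 2 mm. A picture is of the moment at which its call begins: read the wrist's pose just before it. camera_info takes no time and is no camera call; for the wrist camera it gives the pose at the moment of the call.
- job.sign_off(): hands the job in, once; it reports no verdict.
Trained networks look in the newest picture that a camera, given by its name, has taken for a name from the list of things; names that differ only in an ending like _2 or _b are one class to them, and where a whole thing is asked for, a point or a joint stands for the part that bears it (a point fixed in the world has none). Each returns a list of dicts, best first, with "score" (0 to 1); they miss things now and then, are a little off and sometimes report something else, mostly with a low value. They report only what shows in the picture. A call takes as long as a camera call. They do not tell look-alikes from the thing itself.
- models.spot_in(target, camera): "point" ([x, y, z] in m, in world coordinates, good to about 4 mm: the middle of the surface that is visible of it).
- models.cut_out(target, camera): "mask" (480x640 bool, what is visible of it).
The state is a dict: "time_s": time; "qpos": joint angles; "joint_velocities": joint speeds; "effort": joint torques, N m; "tool_pos": TCP position; "tool_rot": TCP orientation; "force": force on the tool from outside, world axes, zero at the start; "wrist_torque": the same for the moment, N m; "grip_width": finger opening in m.
Only numpy, scipy, OpenCV 4.12 (cv2) and the standard library are available. Lean on these libraries where they do the work, as an engineer would, in place of code of your own. Each camera call takes 0.05 s, during which the arm holds its last target.

## Task

The aluminium manifold block lies with its orange datum face underneath. Turn it over by tipping it over its edges, a quarter turn at a time, letting it lie flat on a side in between and never picking it up into the air, until the orange face is up. Then slide it along the bench fully home into the inner corner of the dark steel corner stop, flush against both fences, ready for marking out, let go, and leave the other things on the bench where they are.

Things in the scene. Friction and masses are not known exactly. Their poses are not given: they have to be found in the camera images.
- block: Silver aluminium manifold block, 60 x 60 x 54 mm (own x, y, z), about 0.45 kg, origin at its centre. Its own -z face (60 x 60) is the orange datum face, underneath at the start (centre 27 mm above the bench; 30 mm when on a side); the +z face has one big dark bore. x sides: two brass-ringed ports; y sides: one dark port; all flush, so any face can be gripped or pushed.
- stop: Dark steel L-shaped corner stop fixed to the bench. Two fences at a right angle, 18 mm high (plus 3 mm screw heads), 16 mm thick, 120 mm long inside. Origin: the inner corner at bench height. Inner faces are the planes x = 0 and y = 0 of its frame, steel on the + sides, open space at -x and -y. Block home: centre at x = -30, y = -30 mm, sides parallel to the fences.
- tape_roll: Bystander: roll of yellow tape lying flat, 81 mm across and 24 mm high; origin at the centre of its underside.
- puck: Bystander: round steel puck, 45 mm across and 12 mm high; origin at the centre of its underside.
- red_clip: Bystander: small red plastic clip, 18 x 34 x 10 mm; origin at the centre of its underside.
There are look-alikes about, which are no part of the job. What is shaped like the block but pink is not meant.

How it is judged (in metres and radians):
On the way, in this order (a step that is already met when the one before it is completed fails the run):
1. the block lies flat on one of its sides on the bench, the orange face looking sideways (angle between block's own z axis and vertical between 1.48 and 1.66 rad and height (world z) of block below 0.034 m), for 0.2 s.
2. the block lies flat on the bench with the orange face up (angle between block's own z axis and vertical above 3.06 rad and height (world z) of block below 0.031 m), for 0.2 s.
At the end, for the whole second after the job is handed in: The block lies still and flat on the bench (within 3 degrees), orange face up, in the inner corner of the stop: its centre is at most 32.5 mm from the inner face of each fence (30 mm is home) and its sides are parallel to the fences within 0.06 rad (angle between block's own z axis and vertical above 3.09 rad and height (world z) of block between 0.024 and 0.03 m and x of block in the frame of stop between -0.0325 and -0.02 m and y of block in the frame of stop between -0.0325 and -0.02 m and (angle between the x axis of block and the x axis of stop, either way round below 0.06 rad or angle between the x axis of block and the y axis of stop, either way round below 0.06 rad) and linear speed of block below 0.01 m/s); the robot touches nothing.
It fails at once if the block is picked up: its centre rises above 60 mm (tipping over an edge needs 41 mm) (height (world z) of block above 0.06 m).
It fails at once if the tape roll is moved by more than 30 mm (distance of tape_roll from where it was at the start of the episode above 0.03 m).
It fails at once if the steel puck is moved by more than 30 mm (distance of puck from where it was at the start of the episode above 0.03 m).
It fails at once if the red clip is moved by more than 30 mm (distance of red_clip from where it was at the start of the episode above 0.03 m).
It also fails if it takes over 72 s, if anything falls off the work surface, if the arm or the gripper's body presses on something with over 40 N, if the wrist force passes 120 N, or if a joint passes its speed limit or range.

## Working session

There is one attempt and no reset: what is moved stays moved. The work goes in short steps, Python scripts to look and compute and a tool call to move; the robot and the scene stay as the last step left them, time stands still between calls to the robot, and variables do not carry over. Pictures are saved under pics/ and viewed, and the job is handed in when it is done.

Besides the shell and the picture viewer there is one more tool, called after "Emit:" as name(argument=value, ...), one argument or row to a line, values as JSON. move_arm: Moves the arm, as the interface text tells. Its arguments: {"type":"object","properties":{"moves":{"type":"array","items":{"type":"array","items":{"type":"number"}}},"claw":{"type":"number"},"newtons":{"type":"number"}},"required":["moves"]}

```bash
ls; mkdir -p pics
python3 - <<'E'
from cell import env, read_camera, camera_info, job, models
import cv2
print(env.get_obs()); print(env.nose_length)
for c in ["side","top","wrist"]:
    p,d=read_camera(c); cv2.imwrite(f"pics/{c}0.png",p[:,:,::-1])
    i=camera_info(c); print(c,i)
print(env.get_obs()["time_s"])
E
```

```text
pics
{'time_s': 0.0, 'qpos': array([-72.81819782,  18.43956779,  -4.01455198,  83.17434129,
         1.29455779,  78.53882891,  -3.25856904]), 'joint_velocities': array([ 0.02792402, -0.0756221 ,  0.07617038,  0.00492516,  0.00078129,
        0.11072969, -0.00344427]), 'effort': array([-4.86637146e-05, -4.91283703e+01, -4.03833389e-01, -3.12528992e+01,
       -6.38776808e-02,  4.36285778e-02,  1.72926207e-04]), 'tool_pos': array([0.18314734, 0.62312545, 0.23246049]), 'tool_rot': array([-9.01075276e+01, -5.48998876e-03, -1.63716466e+01]), 'force': array([-0.51337792,  0.76373936, -0.22759079]), 'wrist_torque': array([ 0.02064063, -0.02800146, -0.01159228]), 'grip_width': 0.08646765527535236}
0.011
side {'fx': 449.6945817247861, 'fy': 449.6945817247861, 'cx': 315.4693555082916, 'cy': 244.37177151340262, 'R': array([[ 0.88876646, -0.45831631,  0.0063507 ],
       [-0.14761119, -0.29930962, -0.94266892],
       [ 0.43394137,  0.83687508, -0.33366897]]), 't': array([-0.50259889,  0.17999376,  0.60293573])}
top {'fx': 481.386754478609, 'fy': 481.386754478609, 'cx': 322.13621102919745, 'cy': 238.8225593441174, 'R': array([[ 0.01135455, -0.99993395, -0.00178305],
       [-0.98538853, -0.01088629, -0.16997331],
       [ 0.16994267,  0.00368697, -0.98544705]]), 't': array([0.04345039, 0.58893912, 0.84978938])}
wrist {'fx': 348.9114323133616, 'fy': 348.9114323133616, 'cx': 318.3142470206575, 'cy': 237.36118976827427, 'R': array([[ 0.28146434,  0.95956948, -0.0020599 ],
       [ 0.92121626, -0.26961233,  0.28048138],
       [ 0.268586  , -0.08084312, -0.95985726]]), 't': array([-0.64846299, -0.03483781,  0.39123373])}
0.15
```

View pics/side0.png

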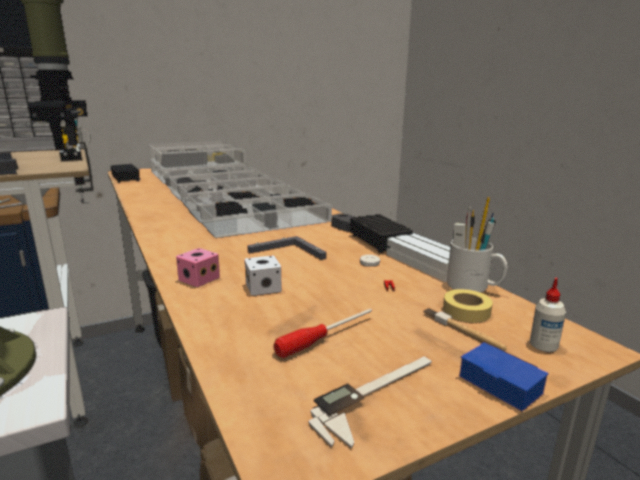

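View pics/top0.png

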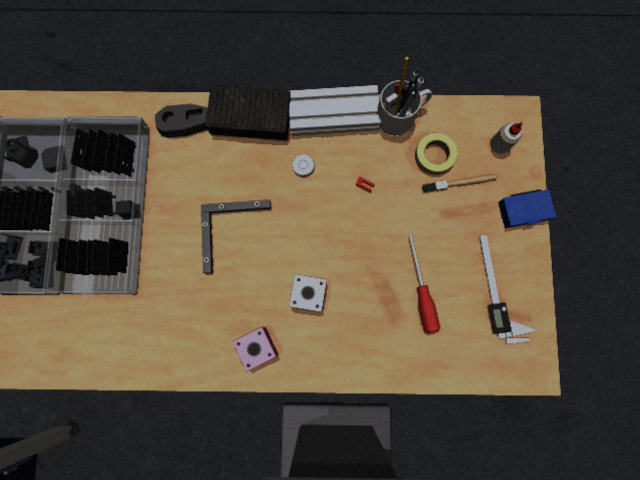

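View pics/wrist0.png

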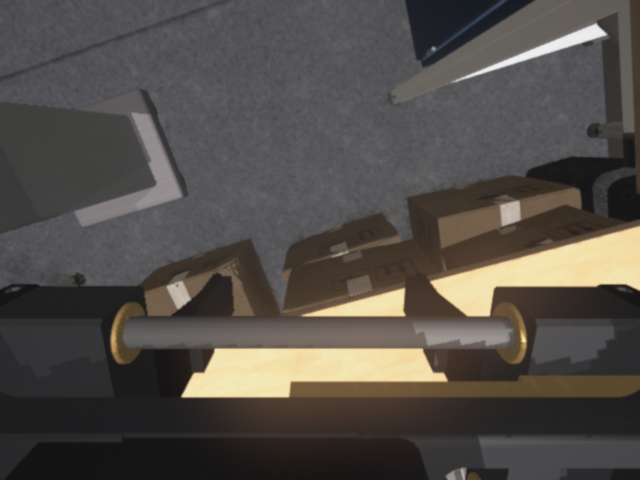

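The silver block is at top (308,294) and side (263,274). The pink look-alike, which is not wanted, is at top (255,348) and side (198,267). The stop's inner corner is near top (210,212). Next I'll measure these and confirm with an enlarged crop.

```bash
cat > h.py <<'E'
from cell import env, read_camera, camera_info, job, models
import cv2, numpy as np
from scipy.spatial.transform import Rotation as Ro
def cloud(c,d):
    i=camera_info(c); v,u=np.mgrid[0:480,0:640]
    P=np.stack([(u-i["cx"])/i["fx"]*d,(v-i["cy"])/i["fy"]*d,d],-1)
    return (P-i["t"])@i["R"]
def grid_clip(p,box,s=4): 
    x0,y0,x1,y1=box; return cv2.resize(p[y0:y1,x0:x1,::-1],None,fx=s,fy=s,interpolation=cv2.INTER_CUBIC)
def rect(pts): return cv2.minAreaRect((pts*1000).astype(np.float32))
E
python3 - <<'E'
from h import *
p,d=read_camera("top"); P=cloud("top",d)
cv2.imwrite("pics/crop1.png",grid_clip(p,(190,180,340,380),3))
for n in ["block","stop","tape_roll","puck","red_clip"]:
    for r in models.cut_out(n,"top")[:3]:
        m=r["mask"]&(d>0); Q=P[m]; z=Q[:,2]
        print(n,round(r["score"],2),m.sum(),"px",np.argwhere(m).mean(0)[::-1].round(),"med",np.median(Q,0).round(4),"zpct",np.percentile(z,[5,50,90]).round(4))
        zt=np.percentile(z,90); T=Q[np.abs(z-zt)<0.006]
        print("   rect top",rect(T[:,:2]))
    for r in models.spot_in(n,"top")[:3]: print("   spot",r["score"],np.round(r["point"],4))
E
```

```text
block 0.96 1082 px [308. 292.] med [0.4887 0.0752 0.0532] zpct [0.0503 0.0532 0.0553]
   rect top ((488.7011413574219, 74.95332336425781), (59.716983795166016, 59.95757293701172), 80.87071990966797)
block 0.92 1219 px [255. 348.] med [0.3879 0.1677 0.0531] zpct [0.0357 0.0531 0.0553]
   rect top ((386.88653564453125, 169.97271728515625), (59.627445220947266, 60.190818786621094), 27.4488468170166)
block 0.43 1136 px [436. 154.] med [ 0.7691 -0.1743  0.0221] zpct [-0.0003  0.0221  0.0247]
   rect top ((771.2633056640625, -176.67538452148438), (80.65237426757812, 79.36347198486328), 89.2824478149414)
   spot 0.97 [0.4865 0.0753 0.0554]
   spot 0.76 [0.389  0.1679 0.0491]
stop 0.64 1283 px [222. 224.] med [0.6482 0.2668 0.0169] zpct [0.0038 0.0169 0.0195]
   rect top ((599.499267578125, 216.49485778808594), (136.45785522460938, 136.4638671875), 4.682039737701416)
   spot 0.59 [0.6499 0.2676 0.0201]
   spot 0.58 [ 0.7693 -0.1772  0.0234]
puck 0.56 413 px [303. 165.] med [0.7469 0.0901 0.0107] zpct [0.0038 0.0107 0.013 ]
   rect top ((746.8577880859375, 90.0381088256836), (43.366661071777344, 44.627586364746094), 17.523672103881836)
   spot 0.97 [0.7492 0.0874 0.0135]
red_clip 0.46 131 px [365. 183.] med [ 0.7101 -0.0341  0.0079] zpct [-0.0014  0.0079  0.0104]
   rect top ((709.4758911132812, -34.05136489868164), (30.59087562561035, 17.60809898376465), 64.62476348876953)
   spot 0.53 [ 0.7112 -0.0333  0.0064]
```

View pics/crop1.png

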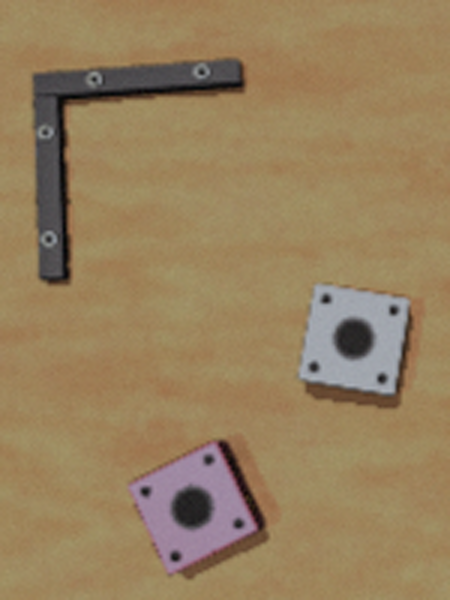

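The crop confirms it: the silver block with the dark bore on top is at crop (352,338), and the pink one at (192,507) is the look-alike. The stop is at upper left.

Plan:
1. Grip the block across its sides along the stop's e1 axis (about world x).
2. Slide it about 75 mm toward +x.
3. Tip it twice toward +y by tilting the tool ±45°.
4. Slide it home.

```bash
cat >> h.py <<'E'
import json,os
HOME=np.array([.6198,.2404]); TH=4.68
def pose(gx,gy,gz,theta,tilt):
    """grasp point world, jaw direction angle theta (z_tool), tilt deg about jaw axis: + = fingers point to +e2 (body at -e2). returns TCP pos,R"""
    t=np.radians(theta); e1=np.array([np.cos(t),np.sin(t),0]); e2=np.array([-np.sin(t),np.cos(t),0]); a=np.radians(tilt)
    y=np.sin(a)*e2-np.cos(a)*np.array([0,0,1]); x=np.cross(y,e1)
    return np.array([gx,gy,gz])+.008*y, np.stack([x,y,e1],1)
def load(): c=json.load(open("cmd.json")); return np.array(c["p"]),np.array(c["R"])
def save(p,R): json.dump(dict(p=list(p),R=np.array(R).tolist()),open("cmd.json","w"))
def rel(p,R,pc,Rc):
    return np.r_[Rc.T@(p-pc)*1000, Ro.from_matrix(Rc.T@R).as_rotvec(degrees=True)]
def apply(row,pc,Rc):
    row=np.array(row,float); return pc+Rc@row[:3]/1000, Rc@Ro.from_rotvec(row[3:],degrees=True).as_matrix()
def did(row): save(*apply(row,*load()))
def meas():
    o=env.get_obs(); R=Ro.from_euler("xyz",o["tool_rot"],degrees=True).as_matrix(); return o,o["tool_pos"],R
def status():
    o,p,R=meas(); pc,Rc=load()
    print("t",o["time_s"],"tcp",p.round(4),"cmd",pc.round(4),"roterr",Ro.from_matrix(Rc.T@R).as_rotvec(degrees=True).round(2),"F",o["force"].round(1),"grip",round(o["grip_width"]*1000,1),"q",o["qpos"].round(0))
E
python3 - <<'E'
from h import *
o,p,R=meas()
save([.1833,.624,.234],Ro.from_euler("xyz",[-90.1,0,-16.37],degrees=True).as_matrix()) if 0 else save([.183,.624,.234],Ro.from_euler("xyz",[-90,0,-16.37],degrees=True).as_matrix())
i=camera_info("wrist"); c=-i["R"].T@i["t"]; print("cam in tool mm",(R.T@(c-p)*1000).round(1))
status()
pt,Rt=pose(.4887,.075,.20,-9.13,0)
print(rel(pt,Rt,*load()).round(2))
E
```

```text
cam in tool mm [ -76.6 -151.2   -0.6]
t 0.7 tcp [0.1833 0.6237 0.2336] cmd [0.183 0.624 0.234] roterr [ 0.01  0.   -0.  ] F [ 0.6  0.1 -0.6] grip 86.8 q [-73.  18.  -4.  83.   1.  79.  -3.]
[ 448.04   42.   -440.59   -0.     82.76   -0.  ]
```

Emit:
move_arm(
  moves=[
    [448,42,-440.6,0,82.8,0],
    [448,42,-440.6,0,82.8,0],
    [448,42,-440.6,0,82.8,0],
    [448,42,-440.6,0,82.8,0],
    [448,42,-440.6,0,82.8,0],
    [448,42,-440.6,0,82.8,0],
    [448,42,-440.6,0,82.8,0],
    [448,42,-440.6,0,82.8,0],
    [448,42,-440.6,0,82.8,0],
    [448,42,-440.6,0,82.8,0],
    [448,42,-440.6,0,82.8,0],
    [448,42,-440.6,0,82.8,0],
    [448,42,-440.6,0,82.8,0],
    [448,42,-440.6,0,82.8,0],
    [448,42,-440.6,0,82.8,0],
    [448,42,-440.6,0,82.8,0],
    [448,42,-440.6,0,82.8,0],
    [448,42,-440.6,0,82.8,0],
    [448,42,-440.6,0,82.8,0],
  ],
  claw=87,
)

```text
time_s: 2.28
tool_pos: [0.4883, 0.0765, 0.1916]
tool_rot: [-90.0, 0.0, -99.0]
force: [0.1, 0.9, -0.2]
grip_width: 0.0873
```

Run:
```python
from h import *
did([448,42,-440.6,0,82.8,0]); status()
pt,Rt=pose(.4887,.075,.20,-9.13,45)
print(rel(pt,Rt,*load()).round(2))
pt,Rt=pose(.4887,.075,.20,-9.13,-45)
print(rel(pt,Rt,*load()).round(2))
```

```text
t 2.2833 tcp [0.4883 0.0765 0.1916] cmd [0.4887 0.075  0.192 ] roterr [-0.03 -0.15  0.05] F [ 0.1  0.9 -0.2] grip 87.3 q [-41.   0.  29. 109.  -0.  71. -21.]
[-5.67e+00 -2.34e+00  3.00e-02 -2.00e-02 -4.00e-02  4.50e+01]
[ 5.65e+00 -2.34e+00  4.00e-02  2.00e-02 -4.00e-02 -4.50e+01]
```

Emit:
move_arm(
  moves=[
    [5.7,-2.3,0,0,0,-45],
    [5.7,-2.3,0,0,0,-45],
    [5.7,-2.3,0,0,0,-45],
    [5.7,-2.3,0,0,0,-45],
    [5.7,-2.3,0,0,0,-45],
    [5.7,-2.3,0,0,0,-45],
    [5.7,-2.3,0,0,0,-45],
    [5.7,-2.3,0,0,0,-45],
  ],
)

```text
time_s: 2.95
tool_pos: [0.4868, 0.0726, 0.1914]
tool_rot: [-90.3, -45.1, -98.5]
force: [-0.4, -0.7, 0.1]
grip_width: 0.087
```

Run:
```python
from h import *
did([5.7,-2.3,0,0,0,-45]); status()
pt,Rt=pose(.4887,.075,.20,-9.13,45)
print(rel(pt,Rt,*load()).round(2))
pt,Rt=pose(.4887,.075,.09,-9.13,45)
print(rel(pt,Rt,*load()).round(2))
pt,Rt=pose(.4887,.075,.032,-9.13,45)
print(rel(pt,Rt,*load()).round(2))
```

```text
t 2.95 tcp [0.4868 0.0726 0.1914] cmd [0.4878 0.0694 0.1943] roterr [ 0.12 -0.46 -0.12] F [-0.4 -0.7  0.1] grip 87.0 q [-53.  22.  23.  98.  26.  92. -44.]
[-8.01e+00 -8.07e+00  3.00e-02 -0.00e+00 -4.00e-02  9.00e+01]
[-8.579e+01  6.971e+01  3.000e-02 -0.000e+00 -4.000e-02  9.000e+01]
[-1.2680e+02  1.1073e+02  3.0000e-02 -0.0000e+00 -4.0000e-02  9.0000e+01]
```

Emit:
move_arm(
  moves=[
    [-8,-8,0,0,0,90],
    [-8,-8,0,0,0,90],
    [-8,-8,0,0,0,90],
    [-8,-8,0,0,0,90],
    [-8,-8,0,0,0,90],
    [-8,-8,0,0,0,90],
    [-8,-8,0,0,0,90],
    [-8,-8,0,0,0,90],
    [-8,-8,0,0,0,90],
    [-8,-8,0,0,0,90],
    [-8,-8,0,0,0,90],
    [-8,-8,0,0,0,90],
    [-8,-8,0,0,0,90],
    [-8,-8,0,0,0,90],
    [-8,-8,0,0,0,90],
  ],
)

```text
time_s: 4.2
tool_pos: [0.4899, 0.0784, 0.1944]
tool_rot: [-89.9, 45.0, -99.4]
force: [-0.1, 0.8, -0.1]
grip_width: 0.0871
```

Run:
```python
from h import *
did([-8,-8,0,0,0,90]); status()
p,d=read_camera("side"); cv2.imwrite("pics/s1.png",p[:,:,::-1])
for z in [.08,.03]:
  pt,Rt=pose(.4887,.075,z,-9.13,45)
  print(rel(pt,Rt,*load()).round(2))
```

```text
t 4.2 tcp [0.4899 0.0784 0.1944] cmd [0.4896 0.0805 0.1943] roterr [ 0.22  0.16 -0.03] F [-0.1  0.8 -0.1] grip 87.1 q [-25.   5.  45. 118. -50.  76.  31.]
[ 8.479e+01  8.486e+01  3.000e-02 -3.000e-02 -3.000e-02  0.000e+00]
[ 1.2014e+02  1.2021e+02  3.0000e-02 -3.0000e-02 -3.0000e-02  0.0000e+00]
```

View pics/s1.png

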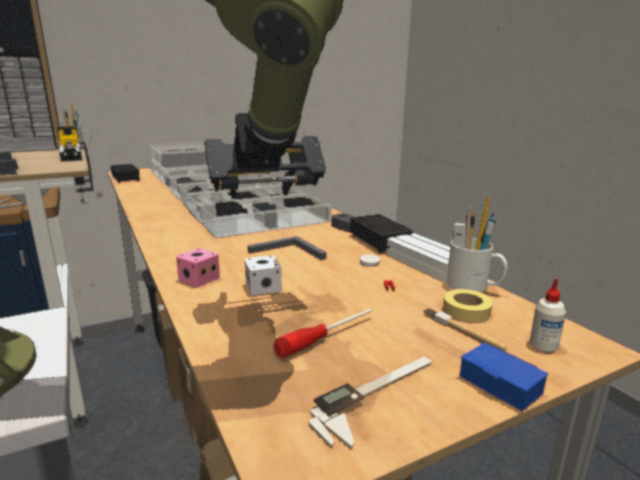

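The picture shows the gripper tilted 45° above the block at (263,274), with its body on the near (−y) side. The bench below is clear, so I'm lowering it.

Emit:
move_arm(
  moves=[
    [28,28,0,0,0,0],
    [57,57,0,0,0,0],
    [85,85,0,0,0,0],
    [85,85,0,0,0,0],
    [85,85,0,0,0,0],
    [92,92,0,0,0,0],
    [99,99,0,0,0,0],
    [106,106,0,0,0,0],
    [113,113,0,0,0,0],
    [120,120,0,0,0,0],
    [120,120,0,0,0,0],
    [120,120,0,0,0,0],
  ],
)

```text
time_s: 5.25
tool_pos: [0.4894, 0.0802, 0.0236]
tool_rot: [-90.1, 45.0, -99.3]
force: [-0.2, 0.5, 1.0]
grip_width: 0.0869
```

Run:
```python
from h import *
did([120,120,0,0,0,0]); status()
```

```text
t 5.25 tcp [0.4894 0.0802 0.0236] cmd [0.4896 0.0805 0.0246] roterr [-0.04  0.08  0.  ] F [-0.2  0.5  1. ] grip 86.9 q [-18.  26.  40. 123. -66.  72.  55.]
```

Now close the fingers, firmly enough for the rigid roll.

Emit:
move_arm(
  moves=[
    [0,0,0,0,0,0],
    [0,0,0,0,0,0],
    [0,0,0,0,0,0],
    [0,0,0,0,0,0],
    [0,0,0,0,0,0],
    [0,0,0,0,0,0],
    [0,0,0,0,0,0],
    [0,0,0,0,0,0],
    [0,0,0,0,0,0],
    [0,0,0,0,0,0],
  ],
  claw=50,
  newtons=40,
)

```text
time_s: 6.08
tool_pos: [0.49, 0.0802, 0.0244]
tool_rot: [-90.0, 45.0, -99.2]
force: [0.5, -0.8, 2.3]
grip_width: 0.0601
```

Run:
```python
from h import *
status()
s=HOME-.069*np.array([np.cos(np.radians(TH)),np.sin(np.radians(TH))])-.154*np.array([-np.sin(np.radians(TH)),np.cos(np.radians(TH))]); print(s)
for f in np.linspace(0,1,11)[1:]:
  g=np.array([.4887,.075])*(1-f)+s*f
  pt,Rt=pose(*g,.03,-9.13*(1-f)+TH*f,45)
  print(rel(pt,Rt,*load()).round(1).tolist())
```

```text
t 6.0833 tcp [0.49   0.0802 0.0244] cmd [0.4896 0.0805 0.0246] roterr [ 0.02 -0.01  0.02] F [ 0.5 -0.8  2.3] grip 60.1 q [-19.  26.  40. 123. -66.  72.  55.]
[0.56359501 0.08128369]
[-1.1, 1.5, 7.2, -1.0, -1.0, 0.0]
[-2.4, 2.8, 14.3, -2.0, -2.0, 0.0]
[-3.7, 4.1, 21.5, -3.0, -3.0, 0.0]
[-5.0, 5.3, 28.7, -3.9, -3.9, 0.0]
[-6.2, 6.6, 35.8, -4.9, -4.9, 0.0]
[-7.5, 7.9, 43.0, -5.9, -5.9, 0.0]
[-8.8, 9.1, 50.1, -6.9, -6.9, 0.0]
[-10.0, 10.4, 57.3, -7.8, -7.8, 0.0]
[-11.3, 11.7, 64.5, -8.8, -8.8, 0.0]
[-12.6, 12.9, 71.6, -9.8, -9.8, 0.0]
```

Emit:
move_arm(
  moves=[
    [-1.1,1.4,7.2,-1,-1,0],
    [-2.4,2.7,14.3,-2,-2,0],
    [-3.7,4,21.5,-3,-3,0],
    [-5,5.2,28.7,-3.9,-3.9,0],
    [-6.2,6.5,35.8,-4.9,-4.9,0],
    [-7.5,7.8,43,-5.9,-5.9,0],
    [-8.8,9,50.1,-6.9,-6.9,0],
    [-10,10.3,57.3,-7.8,-7.8,0],
    [-11.3,11.6,64.5,-8.8,-8.8,0],
    [-12.6,12.8,71.6,-9.8,-9.8,0],
    [-12.6,12.8,71.6,-9.8,-9.8,0],
    [-12.6,12.8,71.6,-9.8,-9.8,0],
    [-12.6,12.8,71.6,-9.8,-9.8,0],
    [-12.6,12.8,71.6,-9.8,-9.8,0],
  ],
)

```text
time_s: 7.25
tool_pos: [0.5638, 0.0872, 0.0245]
tool_rot: [-89.9, 45.1, -85.3]
force: [3.0, 3.1, 2.2]
grip_width: 0.0597
```

Run:
```python
from h import *
did([-12.6,12.8,71.6,-9.8,-9.8,0]); status()
p,d=read_camera("top"); cv2.imwrite("pics/t2.png",grid_clip(p,(180,150,420,350),3))
p,d=read_camera("side"); cv2.imwrite("pics/s2.png",grid_clip(p,(170,130,370,330),3))
```

```text
t 7.25 tcp [0.5638 0.0872 0.0245] cmd [0.5631 0.0869 0.0245] roterr [ 0.09 -0.02  0.06] F [3.  3.1 2.2] grip 59.7 q [-16.  38.  36. 105. -63.  82.  55.]
```

View pics/s2.png

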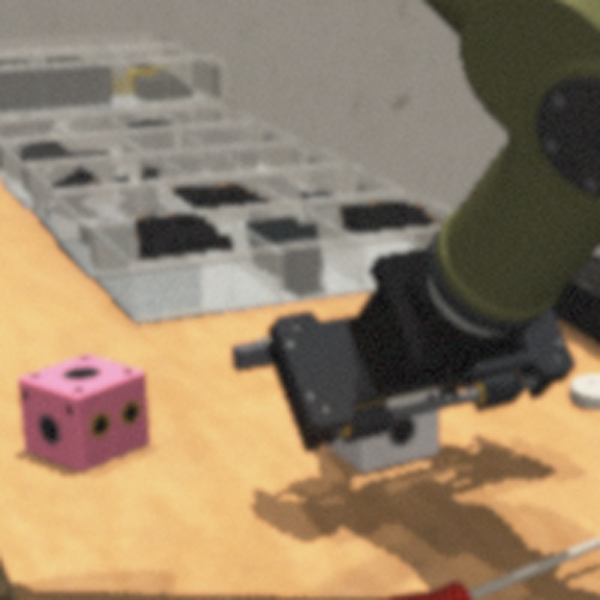

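View pics/t2.png

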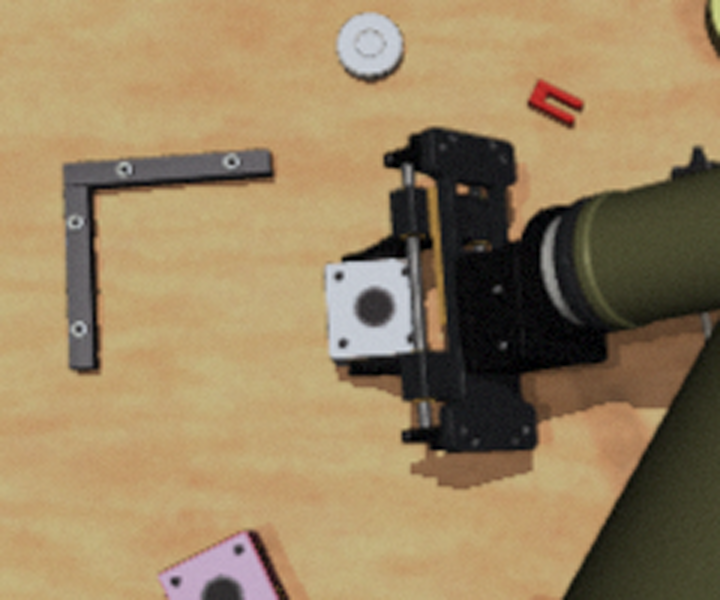

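The block is held, aligned with the stop, at top-crop (372,305). Now I'll compute the first tip as an arc about the block's lower +e2 edge.

```bash
cat >> h.py <<'E'
def arc(g0,theta,tilt0,piv_e2,phis,lift):
    """g0 grasp pt world now, pivot at +piv_e2 ahead along e2, z=0; returns rows rel. to cmd"""
    t=np.radians(theta); e2=np.array([-np.sin(t),np.cos(t),0]); Z=np.array([0,0,1.]); out=[]
    for ph,l in zip(phis,lift):
        a=np.radians(ph); u,w=-piv_e2,g0[2]
        u2=u*np.cos(a)+w*np.sin(a); w2=-u*np.sin(a)+w*np.cos(a)
        g=np.array([g0[0],g0[1],0])+e2*(piv_e2+u2)+Z*(w2+l)
        pt,Rt=pose(*g,theta,tilt0-ph); out.append(rel(pt,Rt,*load()).round(1).tolist())
    return out
def grasp_cmd():
    p,R=load(); return p-.008*R[:,1]
E
python3 - <<'E'
from h import *
g=grasp_cmd(); print(g)
ph=np.arange(3,61,3); l=.0015*np.minimum(1,ph/30)
for r in arc(g,TH,45,.030,ph,l): print(r,end=",")
E
```

```text
[0.5635648  0.08122179 0.03010981]
[-1.9, -0.1, 0.0, 0.0, 0.0, -3.0],[-3.8, -0.0, 0.0, 0.0, 0.0, -6.0],[-5.7, 0.1, 0.0, 0.0, 0.0, -9.0],[-7.6, 0.3, 0.0, 0.0, 0.0, -12.0],[-9.5, 0.7, 0.0, 0.0, 0.0, -15.0],[-11.3, 1.1, 0.0, 0.0, 0.0, -18.0],[-13.1, 1.6, 0.0, 0.0, 0.0, -21.0],[-14.9, 2.2, 0.0, 0.0, 0.0, -24.0],[-16.6, 2.8, 0.0, 0.0, 0.0, -27.0],[-18.3, 3.6, 0.0, 0.0, 0.0, -30.0],[-19.8, 4.5, 0.0, 0.0, 0.0, -33.0],[-21.3, 5.6, 0.0, 0.0, 0.0, -36.0],[-22.8, 6.7, 0.0, 0.0, 0.0, -39.0],[-24.1, 7.9, 0.0, 0.0, 0.0, -42.0],[-25.4, 9.1, 0.0, 0.0, 0.0, -45.0],[-26.7, 10.4, 0.0, 0.0, 0.0, -48.0],[-27.8, 11.8, 0.0, 0.0, 0.0, -51.0],[-28.9, 13.2, 0.0, 0.0, 0.0, -54.0],[-30.0, 14.7, 0.0, 0.0, 0.0, -57.0],[-30.9, 16.3, 0.0, 0.0, 0.0, -60.0],
```

Emit:
move_arm(
  moves=[
    [-1.9,-0.1,0,0,0,-3],
    [-3.8,0,0,0,0,-6],
    [-5.7,0.1,0,0,0,-9],
    [-7.6,0.3,0,0,0,-12],
    [-9.5,0.7,0,0,0,-15],
    [-11.3,1.1,0,0,0,-18],
    [-13.1,1.6,0,0,0,-21],
    [-14.9,2.2,0,0,0,-24],
    [-16.6,2.8,0,0,0,-27],
    [-18.3,3.6,0,0,0,-30],
    [-19.8,4.5,0,0,0,-33],
    [-21.3,5.6,0,0,0,-36],
    [-22.8,6.7,0,0,0,-39],
    [-24.1,7.9,0,0,0,-42],
    [-25.4,9.1,0,0,0,-45],
    [-26.7,10.4,0,0,0,-48],
    [-27.8,11.8,0,0,0,-51],
    [-28.9,13.2,0,0,0,-54],
    [-30,14.7,0,0,0,-57],
    [-30.9,16.3,0,0,0,-60],
  ],
)

```text
time_s: 9.02
tool_pos: [0.5598, 0.1187, 0.034]
tool_rot: [-90.0, -15.2, -85.3]
force: [-0.2, 0.3, -1.5]
grip_width: 0.0599
```

Run:
```python
from h import *
g=np.array([0.5635648,0.08122179,0.03010981])
old=load()
ph=np.r_[np.arange(63,91,3)]; l=.0015-.0008*(ph-60)/30
did([-30.9,16.3,0,0,0,-60]); status(); 
for r in arc(g,TH,45,.030,ph,l): print(r,end=",")
p,d=read_camera("side"); cv2.imwrite("pics/s3.png",grid_clip(p,(170,130,370,330),3))
p,d=read_camera("top"); cv2.imwrite("pics/t3.png",grid_clip(p,(180,150,420,350),3))
```

```text
t 9.0167 tcp [0.5598 0.1187 0.034 ] cmd [0.5604 0.1201 0.0348] roterr [-0.05  0.01 -0.22] F [-0.2  0.3 -1.5] grip 59.9 q [-69.  35.  59. 106. -17.  59.  -2.]
[-1.8, 0.1, 0.0, -0.0, 0.0, -3.0],[-3.6, 0.3, 0.0, -0.0, 0.0, -6.0],[-5.4, 0.6, 0.0, -0.0, 0.0, -9.0],[-7.2, 1.1, 0.0, -0.0, 0.0, -12.0],[-9.0, 1.6, 0.0, -0.0, 0.0, -15.0],[-10.7, 2.2, 0.0, -0.0, 0.0, -18.0],[-12.5, 2.8, 0.0, -0.0, 0.0, -21.0],[-14.2, 3.6, 0.0, -0.0, 0.0, -24.0],[-15.8, 4.5, 0.0, -0.0, 0.0, -27.0],[-17.4, 5.4, 0.0, -0.0, 0.0, -30.0],
```

View pics/s3.png

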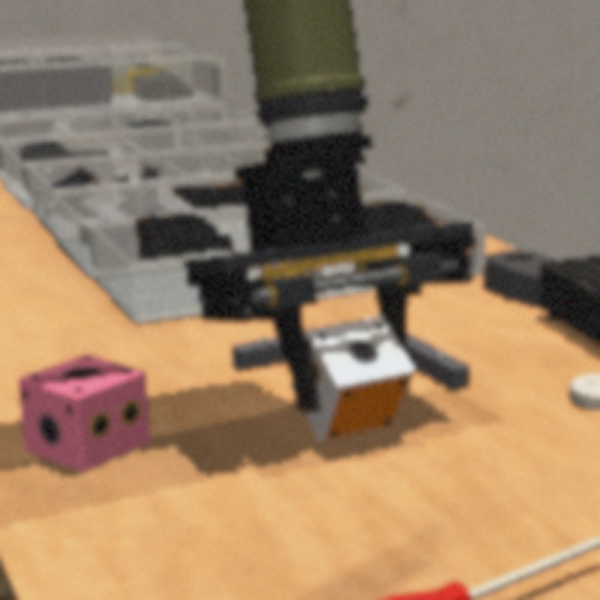

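View pics/t3.png

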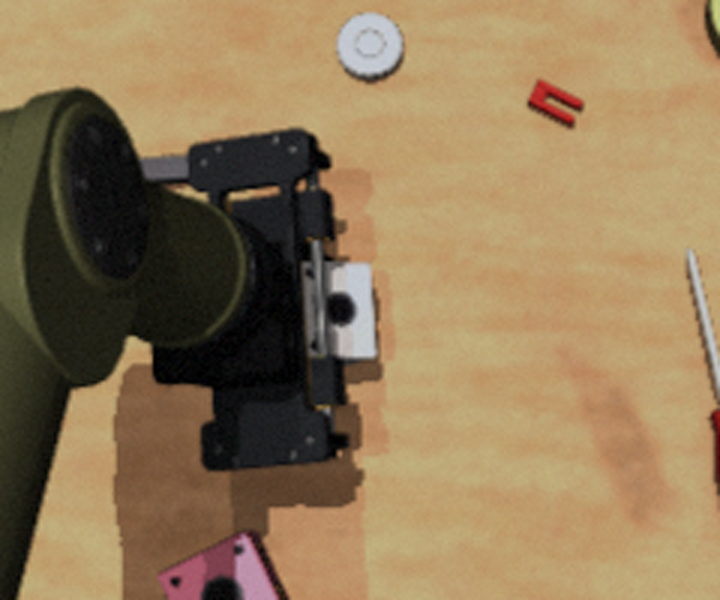

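The orange face is swinging up at side-crop (368,408), and the block is near 60° on its edge. I'm finishing the first quarter turn.

Emit:
move_arm(
  moves=[
    [-1.8,0.1,0,0,0,-3],
    [-3.6,0.3,0,0,0,-6],
    [-5.4,0.6,0,0,0,-9],
    [-7.2,1.1,0,0,0,-12],
    [-9,1.6,0,0,0,-15],
    [-10.7,2.2,0,0,0,-18],
    [-12.5,2.8,0,0,0,-21],
    [-14.2,3.6,0,0,0,-24],
    [-15.8,4.5,0,0,0,-27],
    [-17.4,5.4,0,0,0,-30],
    [-17.4,5.4,0,0,0,-30],
    [-17.4,5.4,0,0,0,-30],
  ],
)

```text
time_s: 10.12
tool_pos: [0.5585, 0.1331, 0.0254]
tool_rot: [-90.2, -45.3, -85.2]
force: [-3.8, 0.3, 5.7]
grip_width: 0.0597
```

Run:
```python
from h import *
did([-17.4,5.4,0,0,0,-30]); status()
p,d=read_camera("side"); cv2.imwrite("pics/s4.png",grid_clip(p,(170,130,370,330),3))
P=cloud("side",d)
for r in models.cut_out("block","side")[:3]:
    Q=P[r["mask"]&(d>0)]; print(r["score"],np.median(Q,0).round(4),np.percentile(Q[:,2],[2,50,98]).round(4))
```

```text
t 10.1167 tcp [0.5585 0.1331 0.0254] cmd [0.5591 0.1355 0.0251] roterr [-0.16 -0.05 -0.29] F [-3.8  0.3  5.7] grip 59.7 q [-80.  56.  61.  97.  -6.  69. -18.]
0.9 [0.3815 0.1513 0.0356] [0.0012 0.0356 0.056 ]
0.66 [0.5534 0.1105 0.0414] [0.0053 0.0414 0.0623]
```

View pics/s4.png

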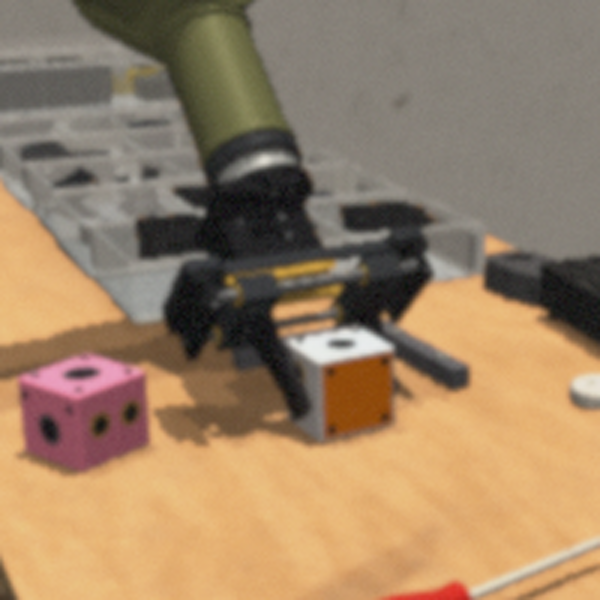

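The orange face now looks sideways toward the camera at side-crop (358,395), and the block lies flat. Releasing and backing off along the fingers.

Emit:
move_arm(
  moves=[
    [0,0,0,0,0,0],
    [0,0,0,0,0,0],
    [0,0,0,0,0,0],
    [0,0,0,0,0,0],
    [0,0,0,0,0,0],
    [0,0,0,0,0,0],
    [0,-5,0,0,0,0],
    [0,-15,0,0,0,0],
    [0,-35,0,0,0,0],
    [0,-60,0,0,0,0],
    [0,-90,0,0,0,0],
    [0,-120,0,0,0,0],
    [0,-150,0,0,0,0],
    [0,-150,0,0,0,0],
  ],
  claw=87,
)

```text
time_s: 11.38
tool_pos: [0.5526, 0.2477, 0.1349]
tool_rot: [-89.5, -44.7, -85.2]
force: [0.6, 1.0, 0.1]
grip_width: 0.0872
```

Run:
```python
from h import *
did([0,-150,0,0,0,0]); status()
p,d=read_camera("side"); cv2.imwrite("pics/s5.png",grid_clip(p,(170,130,370,330),3))
P=cloud("side",d)
for c in ["side","top"]:
  p,d=read_camera(c); P=cloud(c,d)
  if c=="top": cv2.imwrite("pics/t5.png",grid_clip(p,(180,150,420,350),3))
  for r in models.cut_out("block",c)[:3]:
    Q=P[r["mask"]&(d>0)]; T=Q[np.abs(Q[:,2]-.059)<.005]; print(c,r["score"],np.median(Q,0).round(4),np.percentile(Q[:,2],[2,50,98]).round(4),len(T), rect(T[:,:2]) if len(T)>20 else "")
```

```text
t 11.3833 tcp [0.5526 0.2477 0.1349] cmd [0.5504 0.2412 0.1311] roterr [ 0.58 -0.08  0.29] F [0.6 1.  0.1] grip 87.2 q [-84.  53.  64.  84.  -4.  85. -20.]
side 0.74 [0.549  0.1113 0.0386] [0.003  0.0386 0.0619] 349 ((557.3577270507812, 133.41542053222656), (61.52880859375, 55.36481475830078), 6.020047187805176)
side 0.57 [0.3817 0.1508 0.0365] [0.0027 0.0365 0.0561] 314 ((387.3968200683594, 168.810302734375), (59.60636901855469, 60.36865997314453), 27.801528930664062)
top 0.96 [0.5542 0.1331 0.0589] [0.0156 0.0589 0.0622] 944 ((557.5125122070312, 134.8943328857422), (60.08353805541992, 54.28494644165039), 4.637081146240234)
top 0.57 [0.3877 0.1682 0.0532] [0.0009 0.0532 0.0566] 390 ((386.52362060546875, 169.2523193359375), (57.08193588256836, 59.005760192871094), 26.798898696899414)
```

View pics/s5.png

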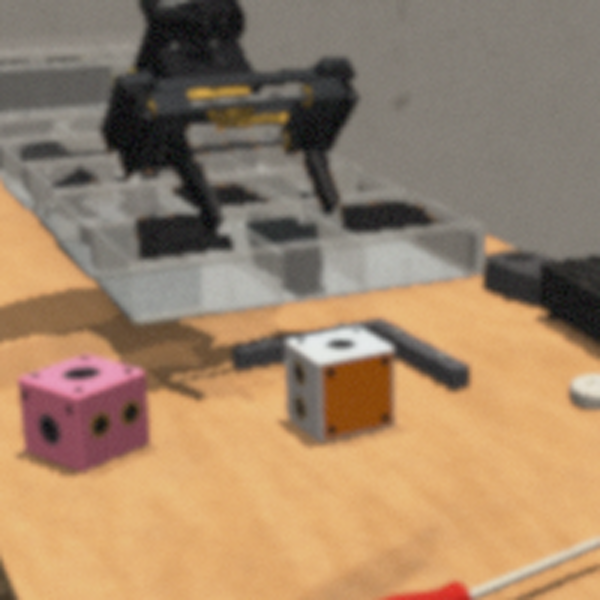

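View pics/t5.png

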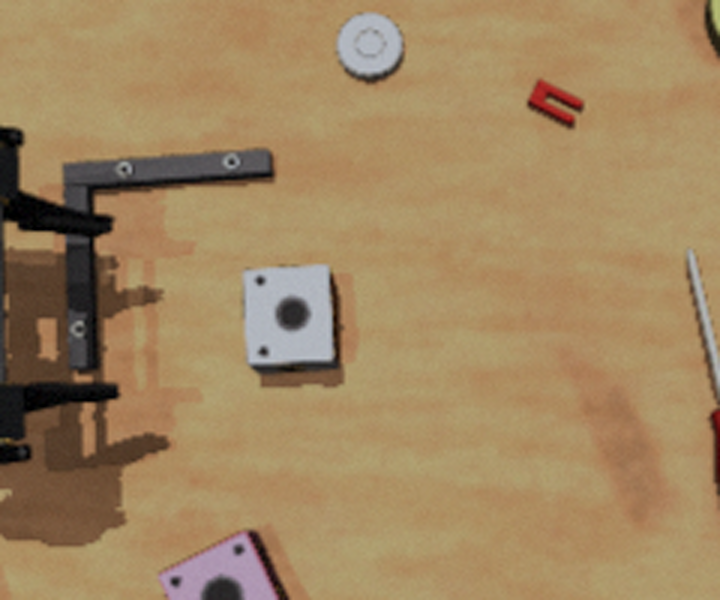

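The block lies flat on its side at top-crop (292,312), with the orange face toward −y. Both cameras put its centre at about (0.5575, 0.1345) and square to the stop. The bystanders haven't moved. I'm moving over for the second tip.

Run:
```python
from h import *
pt,Rt=pose(.5575,.1345,.20,TH,45); r=rel(pt,Rt,*load()).round(1); print(r.tolist())
pc,Rc=apply(r,*load())
pt,Rt=pose(.5575,.1345,.032,TH,45); print(rel(pt,Rt,pc,Rc).round(1))
```

```text
[116.3, 26.9, -1.7, 0.0, 0.0, 90.0]
[118.8 118.8   0.    0.    0.   -0. ]
```

Emit:
move_arm(
  moves=[
    [116.3,26.9,-1.7,0,0,90],
    [116.3,26.9,-1.7,0,0,90],
    [116.3,26.9,-1.7,0,0,90],
    [116.3,26.9,-1.7,0,0,90],
    [116.3,26.9,-1.7,0,0,90],
    [116.3,26.9,-1.7,0,0,90],
    [116.3,26.9,-1.7,0,0,90],
    [116.3,26.9,-1.7,0,0,90],
    [116.3,26.9,-1.7,0,0,90],
    [116.3,26.9,-1.7,0,0,90],
    [116.3,26.9,-1.7,0,0,90],
    [116.3,26.9,-1.7,0,0,90],
    [116.3,26.9,-1.7,0,0,90],
    [116.3,26.9,-1.7,0,0,90],
    [116.3,26.9,-1.7,0,0,90],
    [116.3,26.9,-1.7,0,0,90],
  ],
)

```text
time_s: 12.97
tool_pos: [0.5571, 0.1401, 0.1938]
tool_rot: [-90.0, 44.9, -85.3]
force: [-0.3, -0.4, 0.6]
grip_width: 0.0868
```

Run:
```python
from h import *
did([116.3,26.9,-1.7,0,0,90]); status()
```

```text
t 12.9667 tcp [0.5571 0.1401 0.1938] cmd [0.557  0.1401 0.1943] roterr [-0.04  0.   -0.08] F [-0.3 -0.4  0.6] grip 86.8 q [-34.  24.  52. 103. -59.  90.  40.]
```

Good pose. Lowering onto the block, then gripping.

Emit:
move_arm(
  moves=[
    [28,28,0,0,0,0],
    [56,56,0,0,0,0],
    [80,80,0,0,0,0],
    [85,85,0,0,0,0],
    [92,92,0,0,0,0],
    [99,99,0,0,0,0],
    [106,106,0,0,0,0],
    [113,113,0,0,0,0],
    [118.8,118.8,0,0,0,0],
    [118.8,118.8,0,0,0,0],
    [118.8,118.8,0,0,0,0],
  ],
)

```text
time_s: 13.88
tool_pos: [0.5573, 0.1397, 0.0258]
tool_rot: [-90.0, 45.0, -85.3]
force: [0.0, 0.3, -0.1]
grip_width: 0.087
```

Emit:
move_arm(
  moves=[
    [0,0,0,0,0,0],
    [0,0,0,0,0,0],
    [0,0,0,0,0,0],
    [0,0,0,0,0,0],
    [0,0,0,0,0,0],
    [0,0,0,0,0,0],
    [0,0,0,0,0,0],
    [0,0,0,0,0,0],
    [0,0,0,0,0,0],
    [0,0,0,0,0,0],
  ],
  claw=50,
  newtons=40,
)

```text
time_s: 14.72
tool_pos: [0.5576, 0.1398, 0.0262]
tool_rot: [-89.9, 45.0, -85.3]
force: [0.9, -0.3, 1.8]
grip_width: 0.0598
```

Run:
```python
from h import *
did([118.8,118.8,0,0,0,0]); status()
g=grasp_cmd(); print(g)
ph=np.arange(3,61,3); l=.0015*np.minimum(1,ph/30)
for r in arc(g,TH,45,.027,ph,l): print(r,end=",")
```

```text
t 14.7167 tcp [0.5576 0.1398 0.0262] cmd [0.557  0.1401 0.0263] roterr [ 0.03 -0.02  0.02] F [ 0.9 -0.3  1.8] grip 59.8 q [-28.  39.  45. 108. -69.  83.  55.]
[0.55748913 0.13449667 0.03198691]
[-1.9, 0.1, 0.0, 0.0, 0.0, -3.0],[-3.7, 0.3, 0.0, 0.0, 0.0, -6.0],[-5.5, 0.6, 0.0, 0.0, 0.0, -9.0],[-7.4, 1.0, 0.0, 0.0, 0.0, -12.0],[-9.1, 1.5, 0.0, 0.0, 0.0, -15.0],[-10.9, 2.1, 0.0, 0.0, 0.0, -18.0],[-12.6, 2.8, 0.0, 0.0, 0.0, -21.0],[-14.3, 3.5, 0.0, 0.0, 0.0, -24.0],[-15.9, 4.3, 0.0, 0.0, 0.0, -27.0],[-17.4, 5.2, 0.0, 0.0, 0.0, -30.0],[-18.9, 6.3, 0.0, 0.0, 0.0, -33.0],[-20.2, 7.5, 0.0, 0.0, 0.0, -36.0],[-21.5, 8.7, 0.0, 0.0, 0.0, -39.0],[-22.7, 10.0, 0.0, 0.0, 0.0, -42.0],[-23.9, 11.3, 0.0, 0.0, 0.0, -45.0],[-24.9, 12.7, 0.0, 0.0, 0.0, -48.0],[-26.0, 14.2, 0.0, 0.0, 0.0, -51.0],[-26.9, 15.7, 0.0, 0.0, 0.0, -54.0],[-27.7, 17.2, 0.0, 0.0, 0.0, -57.0],[-28.5, 18.8, 0.0, 0.0, 0.0, -60.0],
```

The grip is good. Before tipping, I'll slide the block 40 mm back (−e2) so the wrist camera stays well clear of the clear bins at the end of the second tip.

Emit:
move_arm(
  moves=[
    [3.5,-3.5,0,0,0,0],
    [7,-7,0,0,0,0],
    [10.5,-10.5,0,0,0,0],
    [14,-14,0,0,0,0],
    [17.5,-17.5,0,0,0,0],
    [21,-21,0,0,0,0],
    [24.5,-24.5,0,0,0,0],
    [28,-28,0,0,0,0],
    [28,-28,0,0,0,0],
    [28,-28,0,0,0,0],
    [28,-28,0,0,0,0],
  ],
)

```text
time_s: 15.63
tool_pos: [0.5608, 0.0989, 0.0262]
tool_rot: [-90.0, 44.9, -85.4]
force: [-0.7, -1.1, 4.7]
grip_width: 0.0599
```

Emit:
move_arm(
  moves=[
    [-1.9,0.1,0,0,0,-3],
    [-3.7,0.3,0,0,0,-6],
    [-5.5,0.6,0,0,0,-9],
    [-7.4,1,0,0,0,-12],
    [-9.1,1.5,0,0,0,-15],
    [-10.9,2.1,0,0,0,-18],
    [-12.6,2.8,0,0,0,-21],
    [-14.3,3.5,0,0,0,-24],
    [-15.9,4.3,0,0,0,-27],
    [-17.4,5.2,0,0,0,-30],
    [-18.9,6.3,0,0,0,-33],
    [-20.2,7.5,0,0,0,-36],
    [-21.5,8.7,0,0,0,-39],
    [-22.7,10,0,0,0,-42],
    [-23.9,11.3,0,0,0,-45],
    [-24.9,12.7,0,0,0,-48],
    [-26,14.2,0,0,0,-51],
    [-26.9,15.7,0,0,0,-54],
    [-27.7,17.2,0,0,0,-57],
    [-28.5,18.8,0,0,0,-60],
  ],
)

```text
time_s: 17.3
tool_pos: [0.558, 0.132, 0.0327]
tool_rot: [-89.9, -15.3, -85.4]
force: [-0.9, -0.1, -3.1]
grip_width: 0.0597
```

Run:
```python
from h import *
did([28,-28,0,0,0,0]); g=grasp_cmd(); print(g)
ph=np.r_[np.arange(63,91,3)]; l=.0015-.0008*(ph-60)/30
did([-28.5,18.8,0,0,0,-60]); status(); 
for r in arc(g,TH,45,.027,ph,l): print(r,end=",")
p,d=read_camera("side"); cv2.imwrite("pics/s6.png",grid_clip(p,(170,130,370,330),3))
```

```text
[0.56072635 0.09503124 0.03198691]
t 17.3 tcp [0.558  0.132  0.0327] cmd [0.5575 0.134  0.0332] roterr [ 0.04  0.07 -0.28] F [-0.9 -0.1 -3.1] grip 59.7 q [-76.  43.  68. 105. -27.  62.   6.]
[-1.8, 0.3, 0.0, -0.0, 0.0, -3.0],[-3.6, 0.7, 0.0, -0.0, 0.0, -6.0],[-5.3, 1.2, 0.0, -0.0, 0.0, -9.0],[-7.1, 1.8, 0.0, -0.0, 0.0, -12.0],[-8.7, 2.5, 0.0, -0.0, 0.0, -15.0],[-10.4, 3.2, 0.0, -0.0, 0.0, -18.0],[-12.0, 4.1, 0.0, -0.0, 0.0, -21.0],[-13.6, 5.0, 0.0, -0.0, 0.0, -24.0],[-15.1, 6.0, 0.0, -0.0, 0.0, -27.0],[-16.6, 7.1, 0.0, -0.0, 0.0, -30.0],
```

View pics/s6.png

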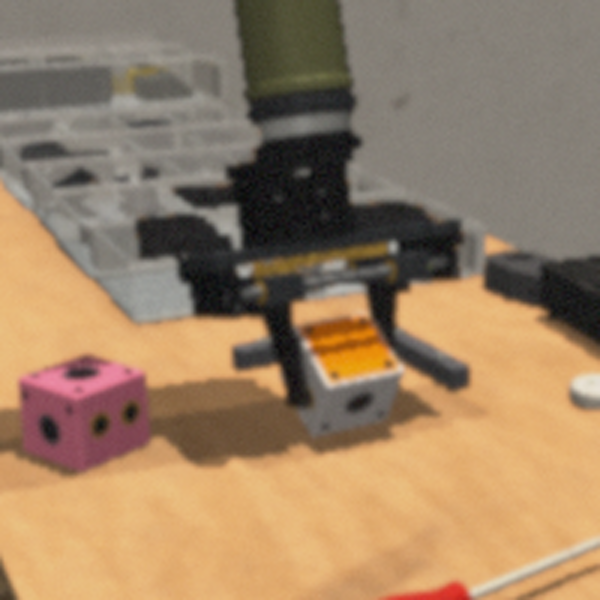

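The orange face is nearly up at side-crop (350,345). Joint 3 is at 68° against its 71.16° limit, so I'll continue in short steps and watch it.

Emit:
move_arm(
  moves=[
    [-1.8,0.3,0,0,0,-3],
    [-3.6,0.7,0,0,0,-6],
    [-5.3,1.2,0,0,0,-9],
  ],
)

```text
time_s: 17.6
tool_pos: [0.5577, 0.1365, 0.0303]
tool_rot: [-89.9, -24.2, -85.4]
force: [-0.9, -0.8, -1.9]
grip_width: 0.0598
```

Run:
```python
from h import *
print(env.get_obs()["qpos"].round(2))
```

```text
[-79.56  48.21  68.72 103.   -22.97  63.41  -0.96]
```

Run:
```python
from h import *
did([-5.3,1.2,0,0,0,-9])
ph=np.r_[np.arange(72,91,3)]; l=.0015-.0008*(ph-60)/30
for r in arc(np.array([0.56072635,0.09503124,0.03198691]),TH,45,.027,ph,l): print(r,end=",")
```

```text
[-1.8, 0.3, 0.0, -0.0, 0.0, -3.0],[-3.6, 0.7, 0.0, -0.0, 0.0, -6.0],[-5.4, 1.2, 0.0, -0.0, 0.0, -9.0],[-7.1, 1.8, 0.0, -0.0, 0.0, -12.0],[-8.8, 2.5, 0.0, -0.0, 0.0, -15.0],[-10.5, 3.2, 0.0, -0.0, 0.0, -18.0],[-12.1, 4.0, 0.0, -0.0, 0.0, -21.0],
```

Emit:
move_arm(
  moves=[
    [-1.8,0.3,0,0,0,-3],
    [-3.6,0.7,0,0,0,-6],
    [-5.4,1.2,0,0,0,-9],
    [-7.1,1.8,0,0,0,-12],
  ],
)

```text
time_s: 17.93
tool_pos: [0.5572, 0.1424, 0.0262]
tool_rot: [-90.0, -36.2, -85.4]
force: [-1.3, -0.0, 0.4]
grip_width: 0.0594
```

Run:
```python
from h import *
print(env.get_obs()["qpos"].round(2))
did([-7.1,1.8,0,0,0,-12])
ph=np.r_[np.arange(84,91,3)]; l=.0015-.0008*(ph-60)/30
for r in arc(np.array([0.56072635,0.09503124,0.03198691]),TH,45,.027,ph,l): print(r,end=",")
```

```text
[-82.8   56.91  68.73  99.18 -18.44  67.16  -7.86]
[-1.8, 0.3, 0.0, -0.0, 0.0, -3.0],[-3.6, 0.7, 0.0, -0.0, 0.0, -6.0],[-5.4, 1.1, 0.0, -0.0, 0.0, -9.0],
```

Joint 3 has levelled off. Finishing the tip.

Emit:
move_arm(
  moves=[
    [-1.8,0.3,0,0,0,-3],
    [-3.6,0.7,0,0,0,-6],
    [-5.4,1.1,0,0,0,-9],
    [-5.4,1.1,0,0,0,-9],
    [-5.4,1.1,0,0,0,-9],
    [-5.4,1.1,0,0,0,-9],
  ],
)

```text
time_s: 18.43
tool_pos: [0.557, 0.1462, 0.0226]
tool_rot: [-90.0, -45.1, -85.4]
force: [-3.1, -0.6, 3.8]
grip_width: 0.0596
```

Run:
```python
from h import *
did([-5.4,1.1,0,0,0,-9]); status()
p,d=read_camera("side"); cv2.imwrite("pics/s7.png",grid_clip(p,(170,130,370,330),3))
```

```text
t 18.4333 tcp [0.557  0.1462 0.0226] cmd [0.5564 0.1482 0.0221] roterr [-0.02  0.04 -0.14] F [-3.1 -0.6  3.8] grip 59.6 q [-84.  64.  68.  96. -16.  71. -12.]
```

View pics/s7.png

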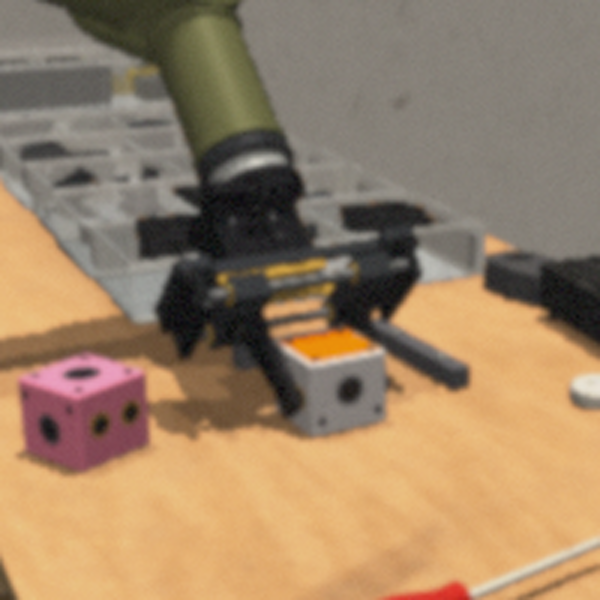

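The orange face is up at side-crop (330,345). Releasing and backing off.

Emit:
move_arm(
  moves=[
    [0,0,0,0,0,0],
    [0,0,0,0,0,0],
    [0,0,0,0,0,0],
    [0,0,0,0,0,0],
    [0,0,0,0,0,0],
    [0,0,0,0,0,0],
    [0,-5,0,0,0,0],
    [0,-15,0,0,0,0],
    [0,-35,0,0,0,0],
    [0,-60,0,0,0,0],
    [0,-90,0,0,0,0],
    [0,-120,0,0,0,0],
    [0,-150,0,0,0,0],
    [0,-150,0,0,0,0],
    [0,-150,0,0,0,0],
  ],
  claw=87,
)

```text
time_s: 19.73
tool_pos: [0.5486, 0.2559, 0.1291]
tool_rot: [-89.8, -44.9, -85.3]
force: [0.7, -0.2, -0.1]
grip_width: 0.0873
```

```bash
cat >> h.py <<'E'
def blk(z0=.054,c="top",save_=None,box=(180,150,420,350)):
  p,d=read_camera(c); P=cloud(c,d)
  if save_: cv2.imwrite(save_,grid_clip(p,box,3))
  for r in models.cut_out("block",c)[:3]:
    Q=P[r["mask"]&(d>0)]; T=Q[np.abs(Q[:,2]-z0)<.005]; print(c,round(r["score"],2),np.median(Q,0).round(4),np.percentile(Q[:,2],[2,50,98]).round(4),len(T), rect(T[:,:2]) if len(T)>20 else "")
E
python3 - <<'E'
from h import *
did([0,-150,0,0,0,0]); status()
blk(save_="pics/t8.png"); blk(c="side",save_="pics/s8.png",box=(170,130,370,330))
E
```

```text
t 19.7333 tcp [0.5486 0.2559 0.1291] cmd [0.5477 0.254  0.1281] roterr [ 0.23 -0.04  0.13] F [ 0.7 -0.2 -0.1] grip 87.3 q [-87.  58.  69.  83. -10.  86. -16.]
top 0.7 [0.388  0.1679 0.0532] [0.0157 0.0532 0.0566] 1109 ((387.2583312988281, 170.0627899169922), (58.80720138549805, 59.85988998413086), 27.415565490722656)
top 0.69 [0.5527 0.1474 0.0531] [0.0066 0.0531 0.0566] 1035 ((556.0020141601562, 149.39114379882812), (60.572303771972656, 60.0770378112793), 4.715983867645264)
side 0.93 [0.5472 0.1233 0.0363] [0.0042 0.0363 0.056 ] 336 ((555.1865234375, 147.04901123046875), (58.433570861816406, 64.00962829589844), 5.653024673461914)
side 0.73 [0.6523 0.2402 0.0144] [0.0012 0.0144 0.0212] 1 
side 0.72 [0.7421 0.0827 0.0116] [0.001  0.0116 0.014 ] 0
```

View pics/t8.png

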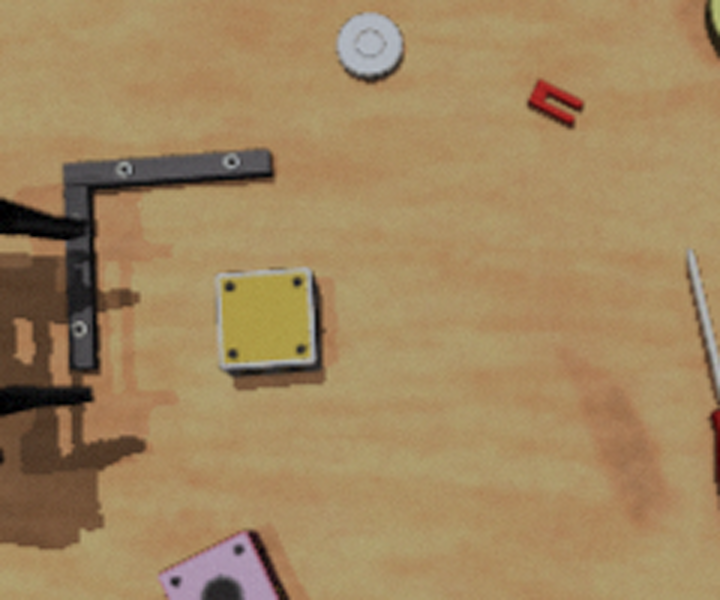

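The block is flat with its datum face up (it looks yellow-orange under the top light) at top-crop (267,320), centre (0.556, 0.149), square to the stop. Next is a tool-down grip high on the block, so the fingertips pass above the 18 mm fence.

Run:
```python
from h import *
pt,Rt=pose(.556,.149,.16,TH,0); r=rel(pt,Rt,*load()).round(1); print(r.tolist())
pc,Rc=apply(r,*load())
pt,Rt=pose(.556,.149,.045,TH,0); print(rel(pt,Rt,pc,Rc).round(1))
```

```text
[91.3, 57.6, -0.3, -0.0, 0.0, 45.0]
[ -0. 115.   0.  -0.   0.  -0.]
```

Emit:
move_arm(
  moves=[
    [91.3,57.6,-0.3,0,0,45],
    [91.3,57.6,-0.3,0,0,45],
    [91.3,57.6,-0.3,0,0,45],
    [91.3,57.6,-0.3,0,0,45],
    [91.3,57.6,-0.3,0,0,45],
    [91.3,57.6,-0.3,0,0,45],
    [91.3,57.6,-0.3,0,0,45],
    [91.3,57.6,-0.3,0,0,45],
    [91.3,57.6,-0.3,0,0,45],
    [91.3,57.6,-0.3,0,0,45],
  ],
)

```text
time_s: 20.77
tool_pos: [0.5555, 0.1507, 0.1503]
tool_rot: [-90.1, -0.2, -85.1]
force: [-0.7, 1.1, -0.2]
grip_width: 0.0871
```

Emit:
move_arm(
  moves=[
    [0,30,0,0,0,0],
    [0,60,0,0,0,0],
    [0,75,0,0,0,0],
    [0,85,0,0,0,0],
    [0,95,0,0,0,0],
    [0,105,0,0,0,0],
    [0,113,0,0,0,0],
    [0,113,0,0,0,0],
    [0,113,0,0,0,0],
  ],
)

```text
time_s: 21.52
tool_pos: [0.5565, 0.1485, 0.0387]
tool_rot: [-90.0, -0.0, -85.3]
force: [0.1, 0.7, -1.1]
grip_width: 0.0871
```

Emit:
move_arm(
  moves=[
    [0,0,0,0,0,0],
    [0,0,0,0,0,0],
    [0,0,0,0,0,0],
    [0,0,0,0,0,0],
    [0,0,0,0,0,0],
    [0,0,0,0,0,0],
    [0,0,0,0,0,0],
    [0,0,0,0,0,0],
    [0,0,0,0,0,0],
  ],
  claw=50,
  newtons=20,
)

```text
time_s: 22.27
tool_pos: [0.5565, 0.1487, 0.0388]
tool_rot: [-90.0, 0.0, -85.3]
force: [0.6, -0.3, 3.4]
grip_width: 0.06
```

Run:
```python
from h import *
did([91.3,57.6,-.3,0,0,45]);did([0,113,0,0,0,0]); status()
p,d=read_camera("side"); cv2.imwrite("pics/s9.png",grid_clip(p,(170,130,370,330),3))
p,d=read_camera("top"); cv2.imwrite("pics/t9.png",grid_clip(p,(180,150,420,350),3))
```

```text
t 22.2667 tcp [0.5565 0.1487 0.0388] cmd [0.556 0.149 0.039] roterr [0.03 0.   0.02] F [ 0.6 -0.3  3.4] grip 60.0 q [-65.  30.  59. 107. -30.  59.  11.]
```

View pics/s9.png

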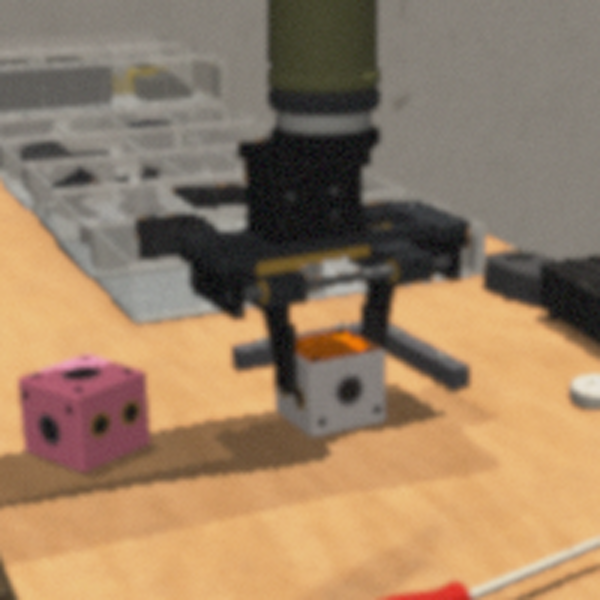

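Emit:
move_arm(
  moves=[
    [-6,0,5,0,0,0],
    [-12,0,10,0,0,0],
    [-18,0,15,0,0,0],
    [-24,0,20,0,0,0],
    [-30,0,25,0,0,0],
    [-36,0,30,0,0,0],
    [-42,0,35,0,0,0],
    [-48,0,40,0,0,0],
    [-54,0,45,0,0,0],
    [-60,0,50,0,0,0],
    [-66,0,55,0,0,0],
    [-72,0,60,0,0,0],
    [-78,0,64,0,0,0],
    [-78,0,64,0,0,0],
    [-78,0,64,0,0,0],
  ],
)

```text
time_s: 23.62
tool_pos: [0.6144, 0.2307, 0.0388]
tool_rot: [-89.9, -0.1, -85.3]
force: [0.7, -2.1, 3.7]
grip_width: 0.06
```

Run:
```python
from h import *
did([-78,0,64,0,0,0]); status()
p,d=read_camera("top"); cv2.imwrite("pics/t10.png",grid_clip(p,(170,150,370,310),4))
p,d=read_camera("side"); cv2.imwrite("pics/s10.png",grid_clip(p,(170,130,370,330),3))
```

```text
t 23.6167 tcp [0.6144 0.2307 0.0388] cmd [0.6134 0.232  0.039 ] roterr [ 0.06  0.03 -0.07] F [ 0.7 -2.1  3.7] grip 60.0 q [-62.  39.  54.  95. -34.  64.   6.]
```

View pics/t10.png

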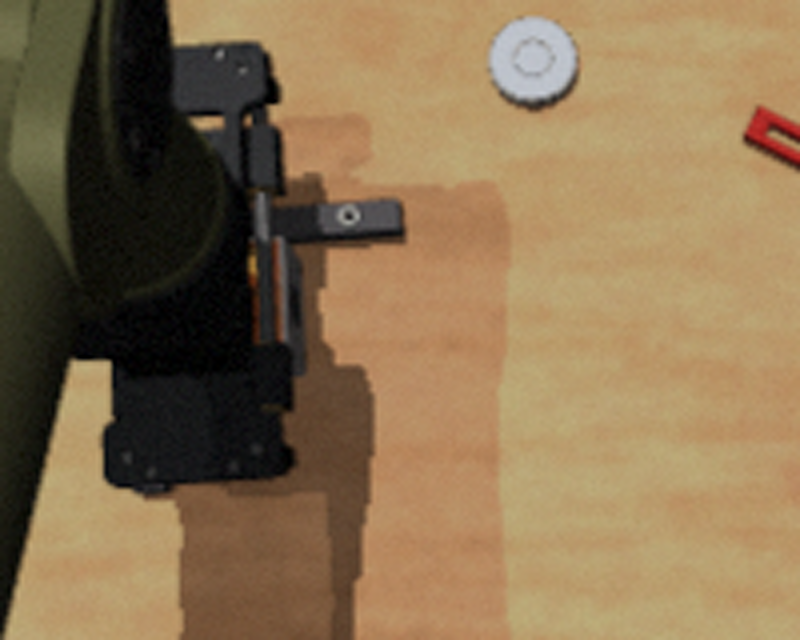

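View pics/s10.png

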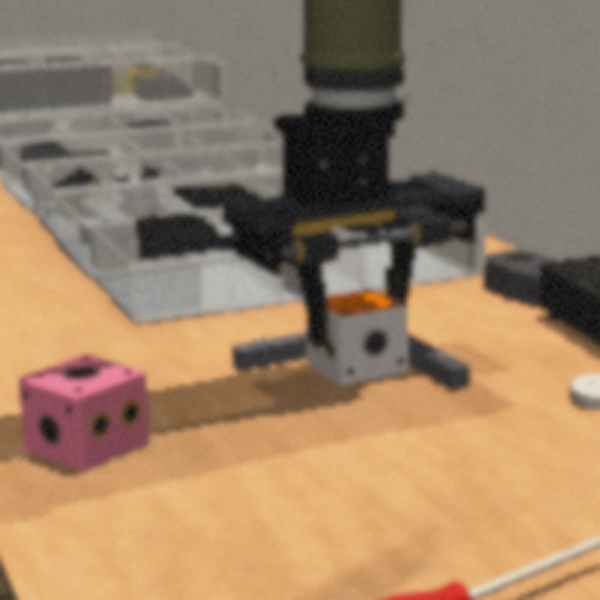

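The block is a few mm short of both fences, and the finger passes above the fence. Next I'm creeping in along e2 (tool −x) and watching the force.

Emit:
move_arm(
  moves=[
    [-1.5,0,0,0,0,0],
    [-3,0,0,0,0,0],
    [-4.5,0,0,0,0,0],
    [-6,0,0,0,0,0],
    [-6,0,0,0,0,0],
    [-6,0,0,0,0,0],
  ],
)

```text
time_s: 24.22
tool_pos: [0.6133, 0.2369, 0.0388]
tool_rot: [-90.0, -0.0, -85.3]
force: [-0.3, -4.7, 4.6]
grip_width: 0.0598
```

Emit:
move_arm(
  moves=[
    [-1,0,0,0,0,0],
    [-2,0,0,0,0,0],
    [-2,0,0,0,0,0],
    [-2,0,0,0,0,0],
  ],
)

```text
time_s: 24.55
tool_pos: [0.6131, 0.2385, 0.0388]
tool_rot: [-90.0, -0.1, -85.4]
force: [1.0, -5.2, 5.0]
grip_width: 0.0598
```

Emit:
move_arm(
  moves=[
    [-1,0,0,0,0,0],
    [-2,0,0,0,0,0],
    [-2,0,0,0,0,0],
    [-2,0,0,0,0,0],
  ],
)

```text
time_s: 24.88
tool_pos: [0.6131, 0.2389, 0.0389]
tool_rot: [-90.0, -0.2, -85.4]
force: [1.1, -7.9, 6.0]
grip_width: 0.0597
```

Emit:
move_arm(
  moves=[
    [-1,0,0,0,0,0],
    [-2,0,0,0,0,0],
    [-2,0,0,0,0,0],
    [-2,0,0,0,0,0],
  ],
)

```text
time_s: 25.22
tool_pos: [0.6131, 0.239, 0.0389]
tool_rot: [-90.0, -0.3, -85.4]
force: [0.1, -10.5, 7.1]
grip_width: 0.06
```

The block has stalled at y = 0.239 with force building softly, so it is against the e2 fence. Next is e1 (tool +z).

Emit:
move_arm(
  moves=[
    [0,0,1.5,0,0,0],
    [0,0,3,0,0,0],
    [0,0,4.5,0,0,0],
    [0,0,6,0,0,0],
    [0,0,6,0,0,0],
    [0,0,6,0,0,0],
  ],
)

```text
time_s: 25.72
tool_pos: [0.6142, 0.2391, 0.0388]
tool_rot: [-90.7, -0.3, -85.4]
force: [-12.5, -12.2, 18.3]
grip_width: 0.0598
```

Emit:
move_arm(
  moves=[
    [0,0,1,0,0,0],
    [0,0,2,0,0,0],
    [0,0,2,0,0,0],
    [0,0,2,0,0,0],
  ],
)

```text
time_s: 26.05
tool_pos: [0.6157, 0.2392, 0.0388]
tool_rot: [-90.7, -0.3, -85.4]
force: [-14.3, -11.1, 20.2]
grip_width: 0.06
```

Emit:
move_arm(
  moves=[
    [0,0,1,0,0,0],
    [0,0,2,0,0,0],
    [0,0,2,0,0,0],
    [0,0,2,0,0,0],
  ],
)

```text
time_s: 26.38
tool_pos: [0.6176, 0.2393, 0.0388]
tool_rot: [-90.8, -0.3, -85.4]
force: [-13.7, -12.4, 20.0]
grip_width: 0.0598
```

Force is up because the block is dragging along the e2 fence while I overpress. I'll ease the e2 pressure and look.

Emit:
move_arm(
  moves=[
    [2,0,0,0,0,0],
    [4,0,0,0,0,0],
    [4,0,0,0,0,0],
    [4,0,0,0,0,0],
  ],
)

```text
time_s: 26.72
tool_pos: [0.6185, 0.2393, 0.0388]
tool_rot: [-90.6, -0.0, -85.3]
force: [-12.5, -5.9, 16.7]
grip_width: 0.0599
```

Run:
```python
from h import *
for r in ([-6,0,0,0,0,0],[-2,0,0,0,0,0],[-2,0,0,0,0,0],[-2,0,0,0,0,0],[0,0,6,0,0,0],[0,0,2,0,0,0],[0,0,2,0,0,0],[4,0,0,0,0,0]): did(r)
status()
p,d=read_camera("side"); cv2.imwrite("pics/s11.png",grid_clip(p,(230,190,340,270),7))
```

```text
t 26.7167 tcp [0.6185 0.2393 0.0388] cmd [0.6227 0.2408 0.039 ] roterr [-0.61 -0.01 -0.01] F [-12.5  -5.9  16.7] grip 59.9 q [-62.  40.  54.  93. -35.  65.   6.]
```

View pics/s11.png

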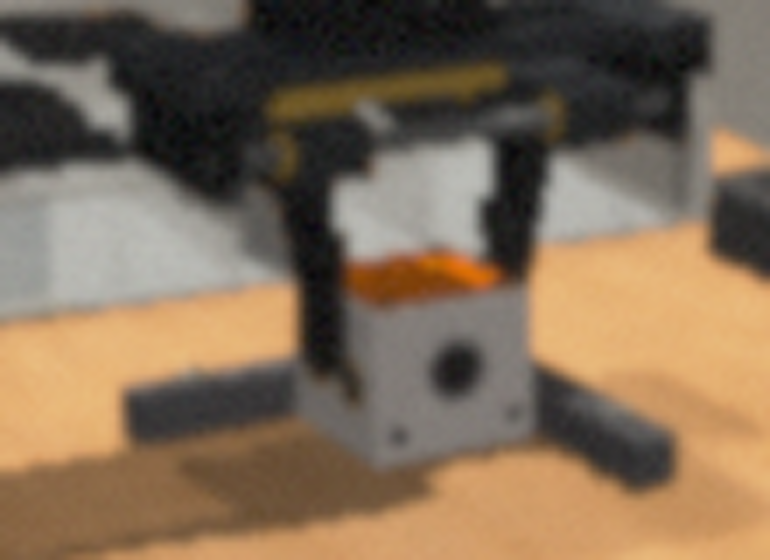

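The block is seated against the far fence and nearly at the right one, with no visible gap at (540,420). A few more mm along e1.

Emit:
move_arm(
  moves=[
    [0,0,1,0,0,0],
    [0,0,2,0,0,0],
    [0,0,3,0,0,0],
    [0,0,3,0,0,0],
    [0,0,3,0,0,0],
  ],
)

```text
time_s: 27.18
tool_pos: [0.6208, 0.2395, 0.0387]
tool_rot: [-90.7, -0.0, -85.3]
force: [-13.2, -6.8, 17.1]
grip_width: 0.0598
```

Emit:
move_arm(
  moves=[
    [0,0,1,0,0,0],
    [0,0,2,0,0,0],
    [0,0,2,0,0,0],
    [0,0,2,0,0,0],
  ],
)

```text
time_s: 27.52
tool_pos: [0.6209, 0.2395, 0.0386]
tool_rot: [-91.0, 0.0, -85.3]
force: [-19.3, -7.4, 21.1]
grip_width: 0.06
```

It has stalled at x = 0.6209, so it is against the e1 fence too. I'll relax the press, then open.

Emit:
move_arm(
  moves=[
    [0.5,0,-2,0,0,0],
    [1,0,-4,0,0,0],
    [1,0,-5,0,0,0],
    [1,0,-5,0,0,0],
    [1,0,-5,0,0,0],
  ],
)

```text
time_s: 27.93
tool_pos: [0.6206, 0.2395, 0.0384]
tool_rot: [-90.3, 0.0, -85.3]
force: [-4.1, -3.5, 9.0]
grip_width: 0.0597
```

Emit:
move_arm(
  moves=[
    [0,0,0,0,0,0],
    [0,0,0,0,0,0],
    [0,0,0,0,0,0],
    [0,0,0,0,0,0],
    [0,0,0,0,0,0],
    [0,0,0,0,0,0],
    [0,-10,0,0,0,0],
    [0,-30,0,0,0,0],
    [0,-60,0,0,0,0],
    [0,-90,0,0,0,0],
    [0,-120,0,0,0,0],
    [40,-140,0,0,0,0],
    [75,-150,0,0,0,0],
    [110,-150,0,0,0,0],
    [145,-150,0,0,0,0],
    [150,-150,0,0,0,0],
  ],
  claw=87,
)

```text
time_s: 29.27
tool_pos: [0.6356, 0.08, 0.1908]
tool_rot: [-89.9, -0.2, -85.9]
force: [-0.2, -2.1, 0.4]
grip_width: 0.087
```

Run:
```python
from h import *
for r in ([0,0,3,0,0,0],[0,0,2,0,0,0],[1,0,-5,0,0,0],[150,-150,0,0,0,0]): did(r)
status()
blk(save_="pics/t12.png",box=(170,150,370,310)); blk(c="side",save_="pics/s12.png",box=(220,180,350,280))
p,d=read_camera("top"); P=cloud("top",d)
for n in ["stop","puck","red_clip","tape_roll"]:
    for r in models.cut_out(n,"top")[:1]:
        Q=P[r["mask"]&(d>0)]; print(n,round(r["score"],2),np.median(Q,0).round(4)); 
        T=Q[(Q[:,2]>.014)&(Q[:,2]<.023)]
        if n=="stop": print(rect(T[:,:2]))
```

```text
t 29.2667 tcp [0.6356 0.08   0.1908] cmd [0.6351 0.0903 0.189 ] roterr [ 0.13  0.63 -0.19] F [-0.2 -2.1  0.4] grip 87.0 q [-55.  29.  62.  90. -26.  77.  14.]
side 0.74 [0.6106 0.2144 0.035 ] [0.0031 0.035  0.0561] 265 ((619.43115234375, 238.85577392578125), (60.91863250732422, 59.39572525024414), 2.904817819595337)
side 0.71 [0.3815 0.1508 0.036 ] [0.0027 0.036  0.0561] 418 ((387.604248046875, 168.1572723388672), (62.01185607910156, 62.01737594604492), 24.608631134033203)
red_clip 0.62 [ 0.71   -0.0326  0.0081]
tape_roll 0.76 [ 0.7691 -0.1754  0.022 ]
```

View pics/t12.png

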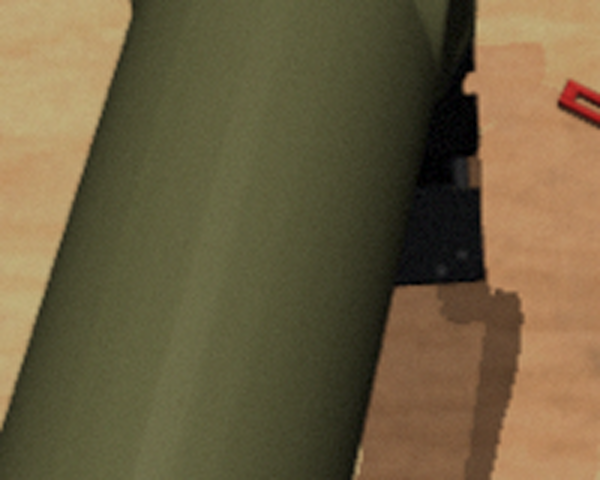

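View pics/s12.png

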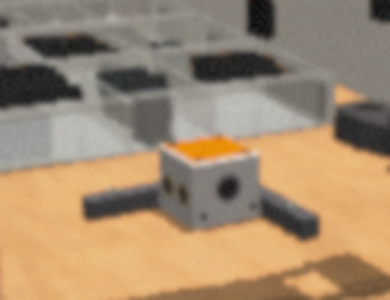

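The side view shows the block in the corner with orange up. The arm hides the top view, so I'm moving it further aside to measure.

Emit:
move_arm(
  moves=[
    [40,0,-10,0,0,0],
    [80,0,-20,0,0,0],
    [120,0,-40,0,0,0],
    [160,0,-50,0,0,0],
    [200,0,-60,0,0,0],
    [240,0,-60,0,0,0],
    [260,0,-60,0,0,0],
    [260,0,-60,0,0,0],
    [260,0,-60,0,0,0],
    [260,0,-60,0,0,0],
  ],
)

```text
time_s: 30.55
tool_pos: [0.5972, -0.1723, 0.1882]
tool_rot: [-90.0, 0.1, -85.2]
force: [0.1, 0.5, -0.4]
grip_width: 0.087
```

Run:
```python
from h import *
did([260,0,-60,0,0,0]); status()
blk(save_="pics/t13.png",box=(170,150,370,310))
p,d=read_camera("top"); P=cloud("top",d)
for n in ["stop","puck","red_clip","tape_roll"]:
    for r in models.cut_out(n,"top")[:1]:
        Q=P[r["mask"]&(d>0)]; print(n,round(r["score"],2),np.median(Q,0).round(4)); 
        T=Q[(Q[:,2]>.014)&(Q[:,2]<.023)]
        if n=="stop": print(rect(T[:,:2]))
```

```text
t 30.55 tcp [ 0.5972 -0.1723  0.1882] cmd [ 0.5965 -0.1738  0.189 ] roterr [-0.02 -0.1   0.06] F [ 0.1  0.5 -0.4] grip 87.0 q [-34.  27.  63.  93. -25.  76.  38.]
top 0.83 [0.6159 0.2354 0.0527] [0.0015 0.0527 0.0565] 985 ((619.6495971679688, 239.5827178955078), (60.42340087890625, 59.825050354003906), 4.688048362731934)
stop 0.65 [0.6489 0.2658 0.0171]
((599.8856201171875, 216.23513793945312), (136.25128173828125, 135.97792053222656), 4.886366844177246)
puck 0.94 [0.746  0.09   0.0107]
tape_roll 0.75 [ 0.7753 -0.1629  0.0222]
```

View pics/t13.png

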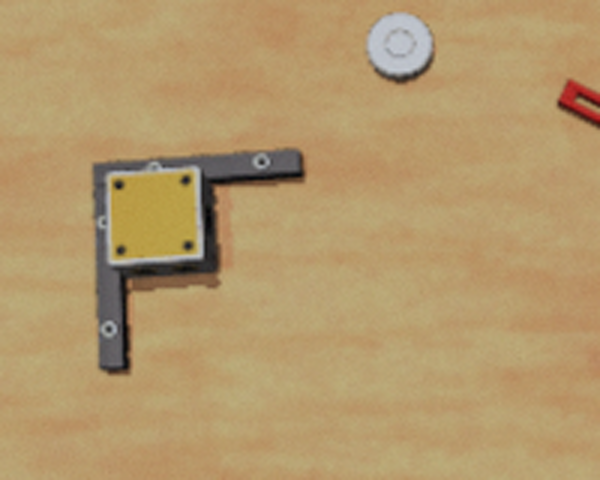

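The top view shows the block's face (155,215) tucked into the corner. Measured against the stop in the same picture, its centre is about 0.4 to 0.5 mm from home on each axis, and its sides are parallel to the fences within 0.2°. The arm is clear, so I'm handing in.

Run:
```python
from cell import job,env
print(job.sign_off()); print(env.get_obs()["time_s"])
```

```text
the job is handed in; nothing more can be done
None
the job is handed in; nothing more can be done
```

The silver block is orange face up and home in the inner corner of the stop; I handed the job in at about 31 s of the 72 s. I tipped it over its edge twice, letting it lie flat on a side in between, then slid it along the bench against each fence in turn and let go.

**Last checks**
- **Position:** in the last top picture the block's centre was about 0.4–0.5 mm from home on each axis, well inside the 2.5 mm allowed.
- **Angle:** its sides were parallel to the fences within about 0.2°.
- **Contact:** the push stalled against each fence, and the last side picture shows no gap.
- **Flatness:** the top face measured about 53–54 mm high, so the block lies flat.
- **Arm:** the gripper was open, clear of everything and reading no contact force.

**Where the checks were weaker or disagreed**
- **Noisier side view:** it read 2.9° for the block's angle against 4.7° from the top; I trusted the top view.
- **Bystanders:** the puck read within 1 mm of its start. The clip was not found in the last picture, because the view was partly blocked. It read within about 1.5 mm of its start just before, and can be seen in its place in the crop. The tape roll was partly hidden at the end, so its last reading was about 13 mm off; before that it had not moved, and the arm never touched it.
- **Forces and joints:** dragging along the fence briefly pushed the wrist readings to about 21 N on one axis. Joint 3 came to about 69° against its 71° limit during the second tip.

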